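Make up two oven batches to sample

TASK

A sample plate lies behind each of the two bins: pick out of the stock tray every piece with the same section as that sample and drop it into that bin, leaving the pieces of the third kind in the tray. When both bins are loaded, close up the row: slide the bins, upright, square and in line, until the outer bin is flush against the steel end stop and the inner bin is flush against the outer one. Leave the jar, the beaker and the screwdriver alone.

Things in the scene. Friction and masses are not known exactly. Their poses are not given: they have to be found in the camera images.
- tray: Fixed dark grey stock tray, 300 x 300 mm, floor 3 mm above the bench, lip 5 mm above the bench. Origin: centre of its underside, on the bench; z up. The profile pieces stand in it about 92 mm apart, in mixed order and at any yaw.
- angle1: Angle piece, L section: one limb fills x -22..22, y -22..-10 mm; the other x -22..-10, y -10..22 mm; aluminium, 30 mm tall, standing on its sawn end, 44 x 44 mm outline, all limbs 12 mm thick. Origin: centre of the 44 x 44 outline on the underside; z up along the 30 mm. About 70 g. Loose; may be absent.
- tee1: Tee piece, T section: bar fills x -22..22, y -22..-10 mm; stem x -6..6, y -10..22 mm; aluminium, 30 mm tall, standing on its sawn end, 44 x 44 mm outline, all limbs 12 mm thick. Origin: centre of the 44 x 44 outline on the underside; z up along the 30 mm. About 70 g. Loose; may be absent.
- channel1: Channel piece, U section: web fills x -22..22, y -22..-10 mm; two limbs x -22..-10 and x 10..22, both y -10..22 mm (20 mm apart); aluminium, 30 mm tall, standing on its sawn end, 44 x 44 mm outline, all limbs 12 mm thick. Origin: centre of the 44 x 44 outline on the underside; z up along the 30 mm. About 100 g. Loose; may be absent.
- angle2: Angle piece, L section: one limb fills x -22..22, y -22..-10 mm; the other x -22..-10, y -10..22 mm; aluminium, 30 mm tall, standing on its sawn end, 44 x 44 mm outline, all limbs 12 mm thick. Origin: centre of the 44 x 44 outline on the underside; z up along the 30 mm. About 70 g. Loose; may be absent.
- tee2: Tee piece, T section: bar fills x -22..22, y -22..-10 mm; stem x -6..6, y -10..22 mm; aluminium, 30 mm tall, standing on its sawn end, 44 x 44 mm outline, all limbs 12 mm thick. Origin: centre of the 44 x 44 outline on the underside; z up along the 30 mm. About 70 g. Loose; may be absent.
- channel2: Channel piece, U section: web fills x -22..22, y -22..-10 mm; two limbs x -22..-10 and x 10..22, both y -10..22 mm (20 mm apart); aluminium, 30 mm tall, standing on its sawn end, 44 x 44 mm outline, all limbs 12 mm thick. Origin: centre of the 44 x 44 outline on the underside; z up along the 30 mm. About 100 g. Loose; may be absent.
- angle3: Angle piece, L section: one limb fills x -22..22, y -22..-10 mm; the other x -22..-10, y -10..22 mm; aluminium, 30 mm tall, standing on its sawn end, 44 x 44 mm outline, all limbs 12 mm thick. Origin: centre of the 44 x 44 outline on the underside; z up along the 30 mm. About 70 g. Loose; may be absent.
- tee3: Tee piece, T section: bar fills x -22..22, y -22..-10 mm; stem x -6..6, y -10..22 mm; aluminium, 30 mm tall, standing on its sawn end, 44 x 44 mm outline, all limbs 12 mm thick. Origin: centre of the 44 x 44 outline on the underside; z up along the 30 mm. About 70 g. Loose; may be absent.
- channel3: Channel piece, U section: web fills x -22..22, y -22..-10 mm; two limbs x -22..-10 and x 10..22, both y -10..22 mm (20 mm apart); aluminium, 30 mm tall, standing on its sawn end, 44 x 44 mm outline, all limbs 12 mm thick. Origin: centre of the 44 x 44 outline on the underside; z up along the 30 mm. About 100 g. Loose; may be absent.
- sample_angle: Sample plate: dark grey 80 x 80 x 4 mm plate fixed on the bench with one angle piece (the same section, axes and height as the loose ones) fixed in the middle of it. Origin: centre of the plate's underside. Of the three sample plates one lies behind each bin, at spot_outer or spot_inner, at any yaw; the third lies unused on the left of the bench, beyond the stock tray.
- sample_tee: Sample plate: dark grey 80 x 80 x 4 mm plate fixed on the bench with one tee piece (the same section, axes and height as the loose ones) fixed in the middle of it. Origin: centre of the plate's underside. Of the three sample plates one lies behind each bin, at spot_outer or spot_inner, at any yaw; the third lies unused on the left of the bench, beyond the stock tray.
- sample_channel: Sample plate: dark grey 80 x 80 x 4 mm plate fixed on the bench with one channel piece (the same section, axes and height as the loose ones) fixed in the middle of it. Origin: centre of the plate's underside. Of the three sample plates one lies behind each bin, at spot_outer or spot_inner, at any yaw; the third lies unused on the left of the bench, beyond the stock tray.
- station: Fixed steel end stop of the bin row, 120 (x) x 40 (y) x 60 (z) mm. Origin: centre of its underside. The row of bins runs along its +y; the face the bins butt against is at y = +20 mm. Two yellow tape lines on the bench (flat) run along the row at x = -72 and +72 mm.
- spot_outer (a point): Point on the bench where the sample plate for bin_outer is laid: in the station's frame at x 150, y 133 mm, on the far side of that bin from the robot.
- spot_inner (a point): Point on the bench where the sample plate for bin_inner is laid: in the station's frame at x 150, y 304 mm.
- bin_outer: Loose open steel bin, 120 (x) x 116 (y) x 65 (z) mm outside, walls and floor about 4 mm, 0.45 kg empty: the bin next to the end stop; at the start 45 to 65 mm short of it. Origin: centre of its underside. x and y nearly parallel to the station's. On its -x side, towards the robot, it carries a white upright handle fin, 12 mm thick in y, standing 34 mm out from the wall (x -94..-60), z 21..63 mm. It slides on the bench.
- bin_outer_handle (a point): Grip point on the handle fin of bin_outer, in the bin's frame at x -79, y 0, z 42 mm.
- bin_inner: Loose open steel bin, 120 (x) x 116 (y) x 65 (z) mm outside, walls and floor about 4 mm, 0.45 kg empty: the second bin of the row, nearer the stock tray; at the start with a gap of about 42 to 68 mm to bin_outer. Origin: centre of its underside. x and y nearly parallel to the station's. On its -x side, towards the robot, it carries a white upright handle fin, 12 mm thick in y, standing 34 mm out from the wall (x -94..-60), z 21..63 mm. It slides on the bench.
- bin_inner_handle (a point): Grip point on the handle fin of bin_inner, in the bin's frame at x -79, y 0, z 42 mm.
- jar: Bystander: amber jar with a white cap, 56 mm across, 85 mm tall, behind the work. Origin: centre of underside.
- beaker: Bystander: clear beaker, 68 mm across, 90 mm tall, left of the tray. Origin: centre of underside.
- driver: Bystander: screwdriver about 200 mm long, lying on the bench behind the stock tray.

How it is judged (in metres and radians):
On the way, in this order (a step that is already met when the one before it is completed fails the run):
1. every piece that matches a bin's sample is in that bin ((horizontal distance between sample_angle and spot_outer above 0.06 m or (x of angle1 in the frame of bin_outer between -0.058 and 0.058 m and y of angle1 in the frame of bin_outer between -0.056 and 0.056 m and z of angle1 in the frame of bin_outer between -0.01 and 0.068 m and x of angle2 in the frame of bin_outer between -0.058 and 0.058 m and y of angle2 in the frame of bin_outer between -0.056 and 0.056 m and z of angle2 in the frame of bin_outer between -0.01 and 0.068 m and x of angle3 in the frame of bin_outer between -0.058 and 0.058 m and y of angle3 in the frame of bin_outer between -0.056 and 0.056 m and z of angle3 in the frame of bin_outer between -0.01 and 0.068 m)) and (horizontal distance between sample_angle and spot_inner above 0.06 m or (x of angle1 in the frame of bin_inner between -0.058 and 0.058 m and y of angle1 in the frame of bin_inner between -0.056 and 0.056 m and z of angle1 in the frame of bin_inner between -0.01 and 0.068 m and x of angle2 in the frame of bin_inner between -0.058 and 0.058 m and y of angle2 in the frame of bin_inner between -0.056 and 0.056 m and z of angle2 in the frame of bin_inner between -0.01 and 0.068 m and x of angle3 in the frame of bin_inner between -0.058 and 0.058 m and y of angle3 in the frame of bin_inner between -0.056 and 0.056 m and z of angle3 in the frame of bin_inner between -0.01 and 0.068 m)) and (horizontal distance between sample_tee and spot_outer above 0.06 m or (x of tee1 in the frame of bin_outer between -0.058 and 0.058 m and y of tee1 in the frame of bin_outer between -0.056 and 0.056 m and z of tee1 in the frame of bin_outer between -0.01 and 0.068 m and x of tee2 in the frame of bin_outer between -0.058 and 0.058 m and y of tee2 in the frame of bin_outer between -0.056 and 0.056 m and z of tee2 in the frame of bin_outer between -0.01 and 0.068 m and x of tee3 in the frame of bin_outer between -0.058 and 0.058 m and y of tee3 in the frame of bin_outer between -0.056 and 0.056 m and z of tee3 in the frame of bin_outer between -0.01 and 0.068 m)) and (horizontal distance between sample_tee and spot_inner above 0.06 m or (x of tee1 in the frame of bin_inner between -0.058 and 0.058 m and y of tee1 in the frame of bin_inner between -0.056 and 0.056 m and z of tee1 in the frame of bin_inner between -0.01 and 0.068 m and x of tee2 in the frame of bin_inner between -0.058 and 0.058 m and y of tee2 in the frame of bin_inner between -0.056 and 0.056 m and z of tee2 in the frame of bin_inner between -0.01 and 0.068 m and x of tee3 in the frame of bin_inner between -0.058 and 0.058 m and y of tee3 in the frame of bin_inner between -0.056 and 0.056 m and z of tee3 in the frame of bin_inner between -0.01 and 0.068 m)) and (horizontal distance between sample_channel and spot_outer above 0.06 m or (x of channel1 in the frame of bin_outer between -0.058 and 0.058 m and y of channel1 in the frame of bin_outer between -0.056 and 0.056 m and z of channel1 in the frame of bin_outer between -0.01 and 0.068 m and x of channel2 in the frame of bin_outer between -0.058 and 0.058 m and y of channel2 in the frame of bin_outer between -0.056 and 0.056 m and z of channel2 in the frame of bin_outer between -0.01 and 0.068 m and x of channel3 in the frame of bin_outer between -0.058 and 0.058 m and y of channel3 in the frame of bin_outer between -0.056 and 0.056 m and z of channel3 in the frame of bin_outer between -0.01 and 0.068 m)) and (horizontal distance between sample_channel and spot_inner above 0.06 m or (x of channel1 in the frame of bin_inner between -0.058 and 0.058 m and y of channel1 in the frame of bin_inner between -0.056 and 0.056 m and z of channel1 in the frame of bin_inner between -0.01 and 0.068 m and x of channel2 in the frame of bin_inner between -0.058 and 0.058 m and y of channel2 in the frame of bin_inner between -0.056 and 0.056 m and z of channel2 in the frame of bin_inner between -0.01 and 0.068 m and x of channel3 in the frame of bin_inner between -0.058 and 0.058 m and y of channel3 in the frame of bin_inner between -0.056 and 0.056 m and z of channel3 in the frame of bin_inner between -0.01 and 0.068 m))), for 0.2 s.
2. after that, the row is closed: outer bin flush on the end stop, inner bin flush on the outer bin, square and in line (y of bin_outer in the frame of station between 0.06 and 0.082 m and y of bin_inner in the frame of bin_outer between 0.1 and 0.12 m and angle between the y axis of each of bin_outer, bin_inner and the y axis of station, either way round below 0.05 rad and x of bin_outer in the frame of station between -0.02 and 0.02 m and angle between each of bin_outer, bin_inner's own z axis and vertical below 0.05 rad and x of bin_inner in the frame of station between -0.02 and 0.02 m), for 0.2 s.
At the end, for the whole second after the job is handed in: All pieces matching the sample plate within 60 mm of a bin's spot are in that bin, the third kind in the tray; gaps stop-outer and outer-inner under 4 mm; bins square to the stop within 0.05 rad, in line within 20 mm, upright; all at rest (all of step 1 and all of step 2 and (horizontal distance between sample_angle and spot_outer below 0.06 m or horizontal distance between sample_angle and spot_inner below 0.06 m or (x of angle1 in the frame of tray between -0.15 and 0.15 m and y of angle1 in the frame of tray between -0.15 and 0.15 m and z of angle1 in the frame of tray between -0.01 and 0.06 m and x of angle2 in the frame of tray between -0.15 and 0.15 m and y of angle2 in the frame of tray between -0.15 and 0.15 m and z of angle2 in the frame of tray between -0.01 and 0.06 m and x of angle3 in the frame of tray between -0.15 and 0.15 m and y of angle3 in the frame of tray between -0.15 and 0.15 m and z of angle3 in the frame of tray between -0.01 and 0.06 m)) and (horizontal distance between sample_tee and spot_outer below 0.06 m or horizontal distance between sample_tee and spot_inner below 0.06 m or (x of tee1 in the frame of tray between -0.15 and 0.15 m and y of tee1 in the frame of tray between -0.15 and 0.15 m and z of tee1 in the frame of tray between -0.01 and 0.06 m and x of tee2 in the frame of tray between -0.15 and 0.15 m and y of tee2 in the frame of tray between -0.15 and 0.15 m and z of tee2 in the frame of tray between -0.01 and 0.06 m and x of tee3 in the frame of tray between -0.15 and 0.15 m and y of tee3 in the frame of tray between -0.15 and 0.15 m and z of tee3 in the frame of tray between -0.01 and 0.06 m)) and (horizontal distance between sample_channel and spot_outer below 0.06 m or horizontal distance between sample_channel and spot_inner below 0.06 m or (x of channel1 in the frame of tray between -0.15 and 0.15 m and y of channel1 in the frame of tray between -0.15 and 0.15 m and z of channel1 in the frame of tray between -0.01 and 0.06 m and x of channel2 in the frame of tray between -0.15 and 0.15 m and y of channel2 in the frame of tray between -0.15 and 0.15 m and z of channel2 in the frame of tray between -0.01 and 0.06 m and x of channel3 in the frame of tray between -0.15 and 0.15 m and y of channel3 in the frame of tray between -0.15 and 0.15 m and z of channel3 in the frame of tray between -0.01 and 0.06 m)) and linear speed of each of angle1, tee1, channel1, angle2, tee2, channel2, angle3, tee3, channel3, bin_outer, bin_inner below 0.02 m/s); the robot touches nothing.
It fails at once if a bystander (jar, beaker or screwdriver) is moved more than 30 mm (distance of any of jar, beaker, driver from where it was at the start of the episode above 0.03 m).
It fails at once if a bin is tipped by more than 0.6 rad (angle between any of bin_outer, bin_inner's own z axis and vertical above 0.6 rad).
Of angle1, angle2, angle3 only 2 to 3 are there at a start; the rules pass over those that are not, and their reading is None.
Of tee1, tee2, tee3 only 2 to 3 are there at a start; the rules pass over those that are not, and their reading is None.
Of channel1, channel2, channel3 only 2 to 3 are there at a start; the rules pass over those that are not, and their reading is None.
At some moment in a run one of bin_outer, bin_inner may be knocked a few centimetres aside while the robot is not near it.
Once in a run the grip may slacken for a moment while it holds something.
It also fails if it takes over 210 s, if anything falls off the work surface, if the arm or the gripper's body presses on something with over 40 N, if the wrist force passes 120 N, or if a joint passes its speed limit or range.

ROBOT

A 6-joint arm with a two-finger parallel gripper is mounted at the origin on the work surface. World frame = base frame: x ahead of the robot, y to its left, z up, the work surface at z = 0. Lengths are in mm, angles in rad, forces in N, time in s.
With the tool pointing down it reaches from about 350 to 775 mm from the base axis. Payload 7.3 kg.
Tool frame: the origin (TCP) lies midway between the tips of the shut fingers; the grasp point (between the pads) lies 19 mm behind it; z points along the fingers, y is the line along which they close (so a half turn about z gives the same grasp; the last joint's range is limited). The gripper opens to 92 mm and grips with 3 to 60 N. Pads are 19 mm wide; open, the fingers measure 130 mm over their backs; the gripper's body (75 mm by 190 mm) begins 47 mm behind the grasp point.
Start: joints at [-1.356, 0.342, 1.524, -0, 1.275, -0.146], TCP at [185.36, -491.209, 226.741] pointing down, gripper open.
Joint ranges: [-2.53, 2.53], [-0.77, 2.02], [0.04, 2.7], [-1, 4.14], [0.28, 2.66], [-3.11, 3.11]. Speed limits (rad/s): [2.57, 2.57, 3.14, 3.14, 3.14, 3.14].

INTERFACE

Orientations are given as [roll, pitch, yaw] about the fixed x, y, z axes, in that order (R = Rz(yaw) Ry(pitch) Rx(roll)).
In Python, from plant import bot gives the robot as it stands. The module is installed in compiled form; this text tells all that it offers.
- The arm moves only by the shell command python3 -m crank 'ROWS' [OPENING]. ROWS is JSON, a list of rows, each a list of 6 numbers: the shift along the tool's x, y, z in m, then the turn, a rotation vector about the tool's x, y, z in rad. In form: [[dx, dy, dz, wx, wy, wz], ...]. A call has 1 to 5 rows; each row shifts and turns the commanded pose from where the row before left it, along the tool's axes as they then stand; what a row does not reach is not made up. A row lasts 1/8 s, in which the tool goes at most 62.5 mm and 10.7 degrees, less where a joint would pass 70% of its speed; a pose out of reach is approached as far as the arm can. A call is refused whole if a number of a shift passes 0.0625 or a number of a turn 0.188, either way. A call with a gripper value outside its range is refused whole. OPENING is the opening in per cent of the stroke, from 0 (shut) to 100 (fully open), set as the call begins (- or left out, the last holds). The fingers move at their own pace and stop on an object; the grip force is fixed at half the most. Time passes only in rows, so rows that do not move let the fingers close. It gives the time, the measured TCP pose, the force, the opening and the grip force at its end, in the units of the state.
- bot.get_obs(): the state, without advancing time (a new reading comes with each control period).
- bot.capture(name): name is "side" or "top" or "wrist"; returns a dict with "color" (400x640x3 uint8, blue, green, red), "fov_y" (degrees; the focal length in pixels is half the picture's height over the tangent of half this angle, whatever the lens; pixels are square), "cx", "cy" (the principal point, pixels), "extrinsics" (4x4, takes a point from world to camera coordinates); the wrist camera has in their place "tool_from_camera" (4x4, takes a point from camera to tool coordinates, whose origin is the TCP and whose axes are the flange's). Camera axes: x right, y up, looking along -z (the intrinsics and any distortion apply to the point x, -y, -z); pixel columns grow to the right and rows downward; lengths in mm; the calibration is good to about 2 mm. A picture is of the moment at which its call begins: read the wrist's pose just before it. There is no depth.
- bot.close_job(): hands the job in; it is judged then, once.
The state is a dict: "time": time; "joint_positions": joint angles; "dq": joint speeds; "tau": joint torques, N m; "tool_pos": TCP position; "tcp_rot": TCP orientation; "contact_force": force on the tool from outside, world axes, zero at the start; "moment": the same for the moment, N m; "grip_width": finger opening in mm; "finger_force": force on a finger pad.
Only numpy, scipy, OpenCV 4.12 (cv2) and the standard library are available. Lean on these libraries where they do the work, as an engineer would, in place of code of your own. Each camera call takes 0.05 s, during which the arm holds its last target. There are 200 camera calls.

## Working session

There is one attempt and no reset: what is moved stays moved. The work goes in short steps, Python scripts to look and compute and a shell command to move; the robot and the scene stay as the last step left them, time stands still between calls to the robot, and variables do not carry over. Pictures are saved under pics/ and viewed, at most 17 in all, crops included, and the job is handed in when it is done.

```bash
mkdir -p pics
python3 - <<'E'
from plant import bot
import cv2,numpy as np
np.set_printoptions(precision=4,suppress=True)
print(bot.get_obs())
for n in ["top","side","wrist"]:
    c=bot.capture(n); cv2.imwrite(f"pics/{n}0.png",c["color"])
    print(n,{k:v for k,v in c.items() if k!="color"})
E
```

```text
{'time': 0.0, 'joint_positions': array([-1.356 ,  0.3427,  1.525 , -0.    ,  1.2754, -0.146 ]), 'dq': array([ 0.0025, -0.0004, -0.0002,  0.0005,  0.0011, -0.0002]), 'tau': array([ -0.0012, -43.1241, -24.4216,   0.0718,   0.056 ,  -0.0001]), 'tool_pos': array([ 185.2586, -490.7898,  226.0493]), 'tcp_rot': array([-3.1401, -0.0002,  0.3608]), 'contact_force': array([ 0.8417,  0.0546, -0.0117]), 'moment': array([-0.0066,  0.0359,  0.0094]), 'finger_force': 0.0, 'grip_width': 91.69742108206646}
top {'fov_y': 49.820321192270306, 'cx': 320.88479522746053, 'cy': 189.81719521956626, 'extrinsics': array([[    0.0089,    -0.9998,     0.0154,   -19.2541],
       [    0.9814,     0.0117,     0.1915,  -569.0624],
       [   -0.1917,     0.0134,     0.9814, -1172.7289],
       [    0.    ,     0.    ,     0.    ,     1.    ]])}
side {'fov_y': 48.1975835443313, 'cx': 327.85320692624475, 'cy': 199.1797704087427, 'extrinsics': array([[   -0.8991,    -0.4378,    -0.0068,   534.7098],
       [    0.249 ,    -0.524 ,     0.8145,  -195.4196],
       [   -0.3601,     0.7306,     0.5801, -1151.059 ],
       [    0.    ,     0.    ,     0.    ,     1.    ]])}
wrist {'fov_y': 65.2011179346446, 'cx': 327.2441140767394, 'cy': 201.96159120335832, 'tool_from_camera': array([[  -0.0001,    0.9513,    0.3081,   83.4429],
       [   1.    ,    0.0003,   -0.0006,    0.6286],
       [  -0.0006,    0.3081,   -0.9513, -158.4456],
       [   0.    ,    0.    ,    0.    ,    1.    ]])}
```

View pics/top0.png

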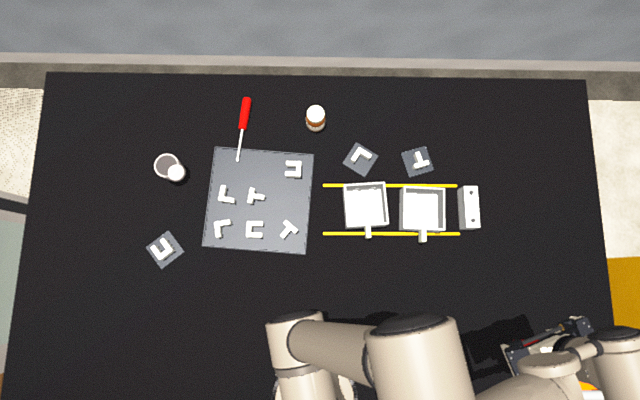

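View pics/side0.png

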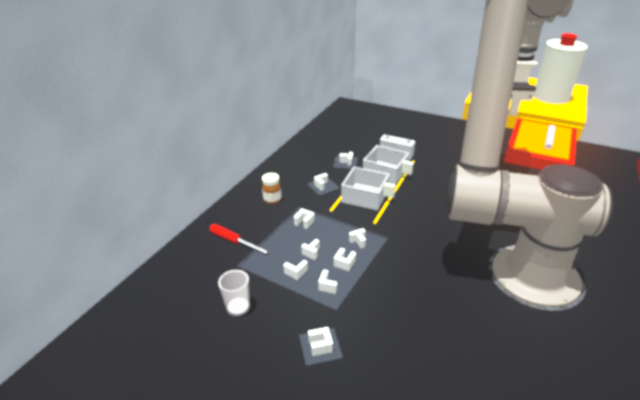

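The top view shows a tee sample (418,161) behind the outer bin, an angle sample (360,159) behind the inner one, and the channel unused (165,249). The tray holds tees at (256,196) and (288,229), angles at (225,195) and (222,228), and channels at (293,169) and (254,229). The side view agrees with this.

```bash
cat > h.py <<'E'
from plant import bot
import cv2,numpy as np
from scipy.spatial.transform import Rotation as R
np.set_printoptions(precision=3,suppress=True)
def cam(n):
    "image, K-tuple, world_from_camera"
    o=bot.get_obs(); c=bot.capture(n)
    f=200/np.tan(np.radians(c["fov_y"])/2)
    if n=="wrist":
        T=np.eye(4);T[:3,:3]=R.from_euler("xyz",o["tcp_rot"]).as_matrix();T[:3,3]=o["tool_pos"]
        W=T@c["tool_from_camera"]
    else: W=np.linalg.inv(c["extrinsics"])
    return c["color"],(f,c["cx"],c["cy"]),W
def ray(k,W,u):
    f,cx,cy=k; d=W[:3,:3]@np.array([(u[0]-cx)/f,-(u[1]-cy)/f,-1]); return W[:3,3],d
def at(k,W,u,z):
    p,d=ray(k,W,u); return (p+d*(z-p[2])/d[2])[:2]
def proj(k,W,P):
    q=(np.atleast_2d(P)-W[:3,3])@W[:3,:3]; f,cx,cy=k
    return np.c_[cx+f*q[:,0]/-q[:,2],cy-f*q[:,1]/-q[:,2]]
def tri(obs):
    "obs list of (k,W,uv) -> point"
    A=np.zeros((3,3));b=np.zeros(3)
    for k,W,u in obs:
        p,d=ray(k,W,u);d=d/np.linalg.norm(d);M=np.eye(3)-np.outer(d,d);A+=M;b+=M@p
    return np.linalg.solve(A,b)
def rectify(img,k,W,x,y,z,s):
    "world rectangle at height z to an image; rows=x falling, cols=y falling, s px/mm"
    c=np.array([[x[1],y[1]],[x[1],y[0]],[x[0],y[0]],[x[0],y[1]]],float)
    src=proj(k,W,np.c_[c,np.full(4,z)]).astype(np.float32)
    w,h=(y[1]-y[0])*s,(x[1]-x[0])*s
    return cv2.warpPerspective(img,cv2.getPerspectiveTransform(src,np.float32([[0,0],[w,0],[w,h],[0,h]])),(int(w),int(h)),flags=cv2.INTER_CUBIC)
E
python3 - <<'E'
from h import *
i,k,W=cam("top"); r=lambda u,z:print(u,z,at(k,W,u,z))
for u in [(216,148),(313,154),(305,253),(204,246)]: r(u,5)
for u in [(293,169),(225,195),(256,196),(222,228),(254,229),(288,229)]: r(u,33)
for u in [(366,185),(388,228),(422,188),(368,236),(422,241)]: r(u,65)
for u in [(460,186),(480,228)]: r(u,60)
E
```

```text
(216, 148) 5 [703.736 303.401]
(313, 154) 5 [688.871  10.744]
(305, 253) 5 [392.734  30.155]
(204, 246) 5 [409.929 321.628]
(293, 169) 33 [634.691  68.559]
(225, 195) 33 [555.023 263.02 ]
(256, 196) 33 [553.133 173.627]
(222, 228) 33 [459.573 266.621]
(254, 229) 33 [457.677 175.71 ]
(288, 229) 33 [458.688  79.05 ]
(366, 185) 65 [ 582.763 -141.165]
(388, 228) 65 [ 461.136 -201.199]
(422, 188) 65 [ 575.983 -300.412]
(368, 236) 65 [ 438.315 -145.104]
(422, 241) 65 [ 426.005 -294.979]
(460, 186) 60 [ 584.134 -410.945]
(480, 228) 60 [ 464.387 -460.967]
```

```bash
python3 -m crank '[[0,0,-0.03,0,0,0.18],[0,0,-0.03,0,0,0.18],[0.05,-0.035,0,0,0,0],[0.05,-0.035,0,0,0,0],[0.05,-0.035,0,0,0,0]]' 100; python3 -m crank '[[0.05,-0.035,0,0,0,0],[0.05,-0.035,0,0,0,0],[0.05,-0.035,0,0,0,0],[0,0,0,0,0,0],[0,0,0,0,0,0]]'
python3 - <<'E'
from h import *
i,k,W=cam("wrist"); cv2.imwrite("pics/w1.png",i); np.savez("w1.npz",i=i,k=k,W=W)
o=bot.get_obs();print(o["joint_positions"],o["tool_pos"],o["tcp_rot"])
E
python3 -m crank '[[0,-0.06,0,0,0,0],[0,-0.06,0,0,0,0],[0,-0.06,0,0,0,0],[0,-0.06,0,0,0,0],[0,-0.06,0,0,0,0]]'; python3 -m crank '[[0.03,-0.05,0,0,0,0],[0,-0.05,0,0,0,0],[0,-0.05,0,0,0,0],[0,0,0,0,0,0],[0,0,0,0,0,0]]'
python3 - <<'E'
from h import *
i,k,W=cam("wrist"); cv2.imwrite("pics/w2.png",i); np.savez("w2.npz",i=i,k=k,W=W)
o=bot.get_obs();print(o["joint_positions"],o["tool_pos"],o["tcp_rot"])
E
```

```text
time: 0.82
tool_pos: [336.4, -385.0, 286.7]
tcp_rot: [3.141, -0.0, -0.0]
contact_force: [0.7, -0.2, -0.5]
grip_width: 91.6
finger_force: 0.0
time: 1.45
tool_pos: [484.9, -281.0, 286.4]
tcp_rot: [3.142, 0.001, 0.002]
contact_force: [0.0, -0.7, 0.1]
grip_width: 91.7
finger_force: 0.0
[-0.663  0.371  1.315 -0.001  1.456  0.908] [ 484.445 -281.483  286.516] [3.142 0.001 0.   ]
time: 2.12
tool_pos: [484.3, 19.2, 287.1]
tcp_rot: [3.141, -0.001, -0.002]
contact_force: [0.4, 0.8, 0.2]
grip_width: 91.9
finger_force: 0.0
time: 2.75
tool_pos: [514.9, 167.5, 286.7]
tcp_rot: [3.141, -0.0, -0.001]
contact_force: [0.1, -0.1, 0.7]
grip_width: 91.5
finger_force: 0.0
[ 0.173  0.334  1.369 -0.001  1.438  1.745] [514.985 167.167 286.815] [ 3.141 -0.    -0.001]
```

View pics/w1.png

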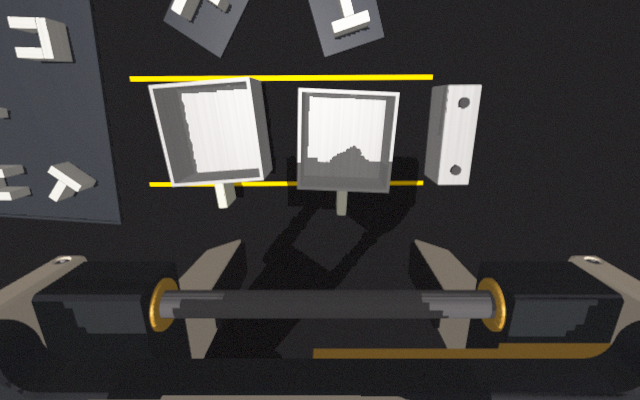

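View pics/w2.png

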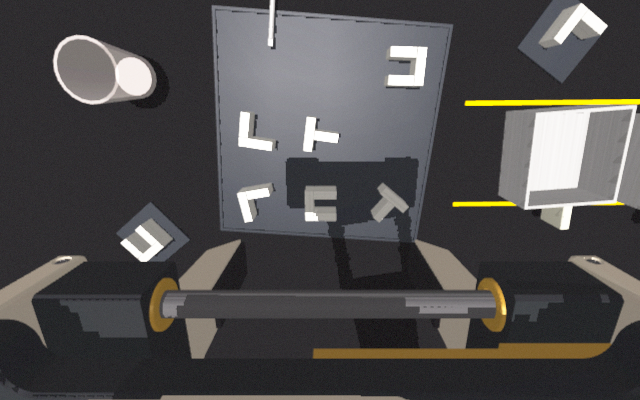

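The bins view shows inner bin at about (212,130), outer bin at (346,140) and the stop at (455,135). The tray view shows angles at (255,132) and (252,203), tees at (320,135) and (390,203), and channels at (407,67) and (320,203). Next I fit the section outlines.

```bash
cat >> h.py <<'E'
SEC={"angle":[(-22,-22),(22,-22),(22,-10),(-10,-10),(-10,22),(-22,22)],
"tee":[(-22,-22),(22,-22),(22,-10),(6,-10),(6,22),(-6,22),(-6,-10),(-22,-10)]}
def poly(name,p):
    c,s=np.cos(p[2]),np.sin(p[2]); return np.array(SEC[name])@np.array([[c,s],[-s,c]])+p[:2]
def fit(img,k,W,name,xy,z,s=4,half=45):
    "fit top face outline: bright inside, dark in a ring around it"
    x=(xy[0]-half,xy[0]+half);y=(xy[1]-half,xy[1]+half)
    g=cv2.GaussianBlur(cv2.cvtColor(rectify(img,k,W,x,y,z,s),cv2.COLOR_BGR2GRAY),(0,0),2).astype(float)
    gm=np.hypot(cv2.Sobel(g,6,1,0),cv2.Sobel(g,6,0,1))
    px=lambda P:np.c_[(y[1]-P[:,1])*s,(x[1]-P[:,0])*s]
    def score(p,det=False):
        Q=px(poly(name,p));m=np.zeros(g.shape,np.uint8);cv2.fillPoly(m,[np.round(Q*16).astype(np.int32)],255,shift=4)
        r=cv2.dilate(m,np.ones((13,13)))-m; e=np.zeros_like(m);cv2.polylines(e,[np.round(Q*16).astype(np.int32)],True,255,2,shift=4)
        return g[m>0].mean()-g[r>0].mean()+.25*gm[e>0].mean()
    best=None
    for st,n,a in [(4,4,.2),(1.5,3,.07),(.5,3,.02)]:
        c=np.array([*xy,0]) if best is None else best[1]
        ang=np.arange(0,2*np.pi,a) if best is None else c[2]+a*np.arange(-3,4)
        for dx in range(-n,n+1):
            for dy in range(-n,n+1):
                for t in ang:
                    p=np.array([c[0]+dx*st,c[1]+dy*st,t]);q=score(p)
                    if best is None or q>best[0]: best=(q,p)
    v=rectify(img,k,W,x,y,z,s);cv2.polylines(v,[np.round(px(poly(name,best[1]))*16).astype(np.int32)],True,(0,0,255),1,shift=4)
    return best[1],best[0],v
E
python3 - <<'E'
from h import *
d=np.load("w2.npz");i,k,W=d["i"],tuple(d["k"]),d["W"]
ti,tk,tW=cam("top")
g=[("angle",(255,132)),("angle",(252,203)),("tee",(320,135)),("tee",(390,203))]
rows=[]
for n,u in g:
    p,q,v=fit(i,k,W,n,at(k,W,u,33),33); print(n,p,q)
    out=[cv2.resize(v,(300,300))]
    # height from the second view: shift of the fit when assumed height is wrong, camera bases differ
    try:
        p2,q2,v2=fit(ti,tk,tW,n,p[:2],33); print("  top",p2,q2); out.append(cv2.resize(v2,(300,300)))
        c=[proj(k,W,[*p[:2],33])[0],proj(tk,tW,[*p2[:2],33])[0]]; print("  tri",tri([(k,W,c[0]),(tk,tW,c[1])]))
    except Exception as e: print(e)
    rows.append(np.vstack([cv2.resize(o,(200,200)) for o in out]))
cv2.imwrite("pics/fit.png",np.hstack(rows))
E
```

```text
angle [561.272 258.55    4.57 ] 123.2057144539583
  top [553.772 248.55    5.63 ] 29.219746023045076
  tri [558.746 258.677   8.679]
angle [460.808 265.634   3.31 ] 124.68988611156522
  top [457.808 262.134   3.28 ] 47.075158682214905
  tri [458.625 265.359  26.434]
tee [555.394 174.14    3.   ] 131.85190519366702
  top [548.394 191.14    3.31 ] 41.645103079928404
  tri [551.698 182.317  36.328]
tee [456.088  83.26    0.87 ] 62.55100027983191
  top [455.088  84.26    0.89 ] 84.79009859937493
  tri [455.507  83.715  32.351]
```

View pics/fit.png

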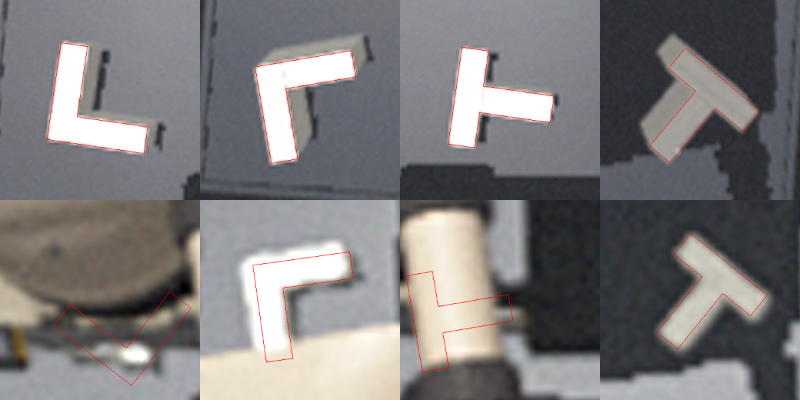

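Run:
```python
from h import *
d=np.load("w1.npz");i,k,W=d["i"],tuple(d["k"]),d["W"]
v=rectify(i,k,W,(420,620),(-480,-80),65,2); cv2.imwrite("pics/r1.png",v)
```

```text
(no output)
```

View pics/r1.png

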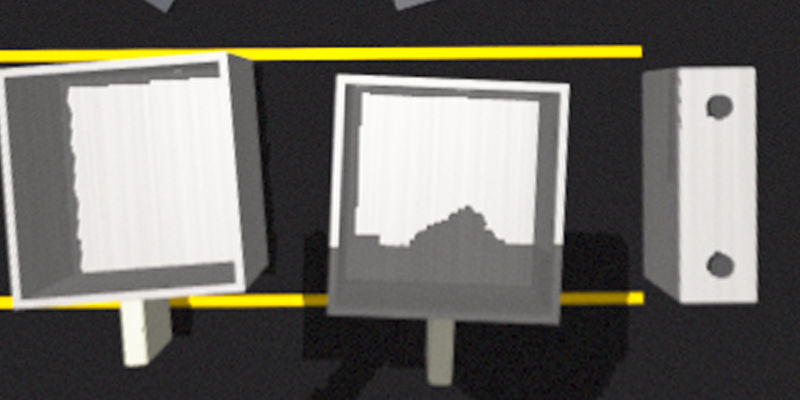

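```bash
python3 - <<'E'
from h import *
d=np.load("w2.npz");k,W=tuple(d["k"]),d["W"]; print("beaker base",at(k,W,(135,76),2),"rim",at(k,W,(87,70),90))
E
python3 -m crank '[[0.039,0.001,0.02,0,0,0],[0,0,0.028,0,0,-0.179],[0,0,0.028,0,0,-0.179],[0,0,0.028,0,0,-0.179],[0,0,0.028,0,0,-0.179]]' 55; python3 -m crank '[[0,0,0.028,0,0,-0.179],[0,0,0.028,0,0,-0.179],[0,0,0.028,0,0,-0.179],[0,0,0.015,0,0,-0.179],[0,0,0,0,0,0]]'
```

```text
beaker base [629.785 419.294] rim [629.475 418.374]
time: 3.48
tool_pos: [554.2, 166.2, 154.0]
tcp_rot: [3.141, -0.0, 0.72]
contact_force: [0.2, -0.2, -0.1]
grip_width: 51.5
finger_force: 0.0
time: 4.1
tool_pos: [553.3, 166.4, 54.8]
tcp_rot: [-3.139, 0.001, 1.429]
contact_force: [0.6, 0.5, -0.0]
grip_width: 50.3
finger_force: 0.0
```

```bash
python3 -m crank '[[0,0,0.025,0,0,0],[0,0,0.018,0,0,0],[0,0,0.005,0,0,0],[0,0,0,0,0,0]]'; python3 -m crank '[[0,0,0,0,0,0],[0,0,0,0,0,0],[0,0,0,0,0,0],[0,0,0,0,0,0]]' 0;  python3 -m crank '[[0,0,-0.02,0,0,0],[0,0,-0.04,0,0,0],[0,0,-0.04,0,0,0],[0,0,-0.04,0,0,0],[0,0,0,0,0,0]]'
```

```text
time: 4.6
tool_pos: [554.0, 167.9, 7.9]
tcp_rot: [3.142, 0.0, 1.432]
contact_force: [0.9, -0.7, 0.4]
grip_width: 50.2
finger_force: 0.0
time: 5.1
tool_pos: [553.9, 168.1, 7.9]
tcp_rot: [3.141, 0.0, 1.433]
contact_force: [-0.7, -0.1, -0.3]
grip_width: 14.9
finger_force: 0.0
time: 5.72
tool_pos: [555.7, 168.4, 151.1]
tcp_rot: [3.135, -0.002, 1.433]
contact_force: [1.0, 0.6, -0.9]
grip_width: 11.6
finger_force: 30.0
```

```bash
Z='[0,0,0,0,0,0.179]'; python3 -m crank '[[0,0,0,0,0,0.179],[0,0,0,0,0,0.179],[0,0,0,0,0,0.179],[0,0,0,0,0,0.179]]'; python3 -m crank '[[0,0,0,0,0,0.179],[0,0,0,0,0,0.179],[0,0,0,0,0,0.179],[0,0,0,0,0,0.179]]'; python3 -m crank '[[-0.002,0.059,0,0,0,0],[-0.002,0.059,0,0,0,0],[-0.002,0.059,0,0,0,0],[-0.002,0.059,0,0,0,0]]'; python3 -m crank '[[-0.002,0.059,0,0,0,0],[-0.002,0.059,0,0,0,0],[-0.002,0.059,0,0,0,0],[-0.002,0.059,0,0,0,0],[0,0,0,0,0,0]]'
```

```text
time: 6.22
tool_pos: [553.0, 167.9, 146.2]
tcp_rot: [-3.14, 0.002, 0.711]
contact_force: [-0.4, 0.3, -1.1]
grip_width: 12.0
finger_force: 30.0
time: 6.72
tool_pos: [553.0, 167.9, 146.2]
tcp_rot: [3.141, 0.003, -0.005]
contact_force: [1.1, 0.5, -1.0]
grip_width: 11.9
finger_force: 30.0
time: 7.22
tool_pos: [545.1, -69.5, 146.4]
tcp_rot: [-3.141, 0.002, 0.001]
contact_force: [2.0, -0.2, -0.7]
grip_width: 11.8
finger_force: 30.0
time: 7.85
tool_pos: [536.8, -307.9, 145.8]
tcp_rot: [-3.141, 0.002, -0.005]
contact_force: [-0.1, 0.6, -0.7]
grip_width: 12.1
finger_force: 30.0
```

Run:
```python
from h import *
a,k,W=cam("top");b,k2,W2=cam("side")
v=np.hstack([cv2.resize(a[130:260,190:500],(620,260)),]);s=cv2.resize(b[100:330,240:460],(440,460))
c=np.zeros((600,800,3),np.uint8);c[:260,:620]=v;c[260:600,:440]=cv2.resize(s,(440,340));
w=cam("wrist")[0];c[300:525,440:800]=cv2.resize(w,(360,225));cv2.imwrite("pics/c1.png",c)
```

```text
(no output)
```

View pics/c1.png

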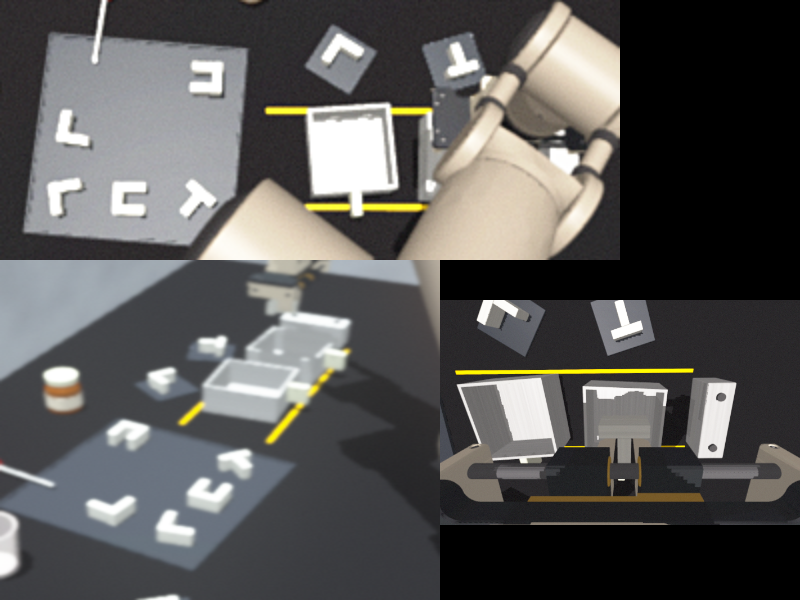

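The T1 tee is held between the fingers, both bins are unmoved, and the held piece is over the outer bin. I'll lower it and release.

```bash
python3 -m crank '[[0.003,-0.003,0.04,0,0,0],[0,0,0.045,0,0,0],[0,0,0.025,0,0,0],[0,0,0.014,0,0,0],[0,0,0,0,0,0]]'; python3 -m crank '[[0,0,0,0,0,0],[0,0,0,0,0,0],[0,0,0,0,0,0]]' 38; python3 -m crank '[[0,0,-0.03,0,0,0],[0,0,-0.05,0,0,0],[0,0,-0.045,0,0,0]]'; python3 -m crank '[[-0.01,-0.056,0,0,0,0],[-0.01,-0.056,0,0,0,0],[-0.01,-0.056,0,0,0,0],[-0.015,-0.056,0,0,0,0]]'; python3 -m crank '[[-0.015,-0.056,0,0,0,0],[-0.015,-0.056,0,0,0,0],[-0.015,-0.056,0,0,0,0],[0,0,0,0,0,0]]' 55; python3 -m crank '[[0,0,0.02,0,0,0.173],[0,0,0.02,0,0,0.173],[0,0,0.02,0,0,0.173],[0,0,0.02,0,0,0.173],[0,0,0,0,0,0]]'
```

```text
time: 8.62
tool_pos: [541.2, -299.7, 23.2]
tcp_rot: [-3.141, 0.001, 0.002]
contact_force: [0.5, -0.2, -0.3]
grip_width: 12.0
finger_force: 30.0
time: 9.0
tool_pos: [541.6, -301.3, 24.6]
tcp_rot: [3.141, -0.001, 0.001]
contact_force: [-0.2, -0.1, 1.2]
grip_width: 33.6
finger_force: 0.0
time: 9.38
tool_pos: [541.2, -301.1, 150.7]
tcp_rot: [3.141, -0.001, 0.001]
contact_force: [-0.5, -0.3, -0.2]
grip_width: 35.2
finger_force: 0.0
time: 9.88
tool_pos: [495.8, -75.4, 149.2]
tcp_rot: [3.141, -0.001, 0.0]
contact_force: [0.7, 0.6, 0.4]
grip_width: 35.0
finger_force: 0.0
time: 10.38
tool_pos: [449.7, 94.1, 149.2]
tcp_rot: [-3.141, -0.0, 0.006]
contact_force: [-0.1, -1.3, -0.2]
grip_width: 50.1
finger_force: 0.0
time: 11.0
tool_pos: [450.4, 90.0, 67.9]
tcp_rot: [3.14, 0.002, -0.691]
contact_force: [0.6, -0.1, 0.4]
grip_width: 50.4
finger_force: 0.0
```

```bash
python3 -m crank '[[0,0,0.03,0,0,0],[0,0,0.024,0,0,0],[0,0,0.007,0,0,0],[0,0,0,0,0,0]]'; python3 -m crank '[[0,0,0,0,0,0],[0,0,0,0,0,0],[0,0,0,0,0,0],[0,0,0,0,0,0],[0,0,0,0,0,0]]' 0;  python3 -m crank '[[0,0,0,0,0,0],[0,0,-0.03,0,0,0],[0,0,-0.05,0,0,0],[0,0,-0.06,0,0,0]]'; python3 -m crank '[[0,0,0,0,0,-0.173],[0,0,0,0,0,-0.173],[0,0,0,0,0,-0.173],[0,0,0,0,0,-0.173],[0,0,0,0,0,0]]'
```

```text
time: 11.5
tool_pos: [451.4, 90.7, 8.2]
tcp_rot: [-3.141, -0.001, -0.69]
contact_force: [-0.8, -0.3, 0.4]
grip_width: 50.8
finger_force: 0.0
time: 12.12
tool_pos: [450.9, 91.0, 7.8]
tcp_rot: [3.142, -0.0, -0.691]
contact_force: [-0.8, -0.2, 2.5]
grip_width: 11.8
finger_force: 30.0
time: 12.62
tool_pos: [450.0, 90.9, 148.4]
tcp_rot: [3.14, 0.002, -0.691]
contact_force: [1.3, -0.2, -0.5]
grip_width: 11.7
finger_force: 30.0
time: 13.25
tool_pos: [450.7, 91.0, 147.5]
tcp_rot: [3.142, 0.0, -0.001]
contact_force: [-0.0, -0.8, -1.7]
grip_width: 11.4
finger_force: 30.0
```

```bash
python3 -m crank '[[0.005,0.056,0,0,0,0],[0.005,0.056,0,0,0,0],[0.005,0.056,0,0,0,0],[0.005,0.056,0,0,0,0]]'; python3 -m crank '[[0.005,0.056,0,0,0,0],[0.005,0.056,0,0,0,0],[0.005,0.056,0,0,0,0],[0,0,0,0,0,0]]'
python3 - <<'E'
from h import *
w=cam("wrist")[0];s=cam("side")[0]
c=np.zeros((400,800,3),np.uint8);c[:250,:400]=cv2.resize(w,(400,250));c[:,400:]=cv2.resize(s[120:280,290:450],(400,400));cv2.imwrite("pics/c2.png",c)
E
```

```text
time: 13.75
tool_pos: [471.0, -134.8, 147.7]
tcp_rot: [3.142, -0.0, -0.003]
contact_force: [1.6, 0.5, -1.2]
grip_width: 11.9
finger_force: 30.0
time: 14.25
tool_pos: [485.9, -304.8, 147.1]
tcp_rot: [3.14, -0.0, -0.007]
contact_force: [0.4, 1.8, -1.4]
grip_width: 11.8
finger_force: 30.0
```

View pics/c2.png

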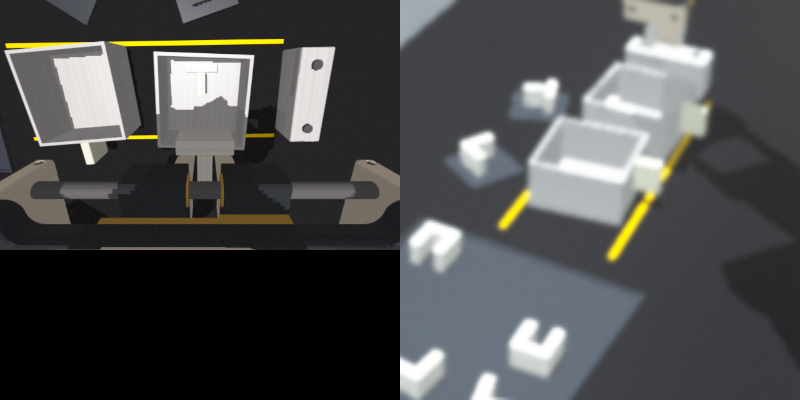

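The first tee lies in the outer bin and the bins are in place. I'll lower the second one.

```bash
python3 -m crank '[[0,0,0.04,0,0,0],[0,0,0.045,0,0,0],[0,0,0.025,0,0,0],[0,0,0.014,0,0,0],[0,0,0,0,0,0]]'; python3 -m crank '[[0,0,0,0,0,0],[0,0,0,0,0,0],[0,0,0,0,0,0]]' 38; python3 -m crank '[[0,0,-0.03,0,0,0],[0,0,-0.05,0,0,0],[0,0,-0.045,0,0,0]]'; python3 -m crank '[[0.0085,-0.0576,0,0,0,0],[0.0085,-0.0576,0,0,0,0],[0.0085,-0.0576,0,0,0,0],[0.0085,-0.0576,0,0,0,0],[0.0085,-0.0576,0,0,0,0]]'; python3 -m crank '[[0.0085,-0.0576,0,0,0,0],[0.0085,-0.0576,0,0,0,0],[0.0085,-0.0576,0,0,0,0],[0.0085,-0.0576,0,0,0,0],[0.0085,-0.0576,0,0,0,0]]' 55; python3 -m crank '[[0,0,0.04,0,0,0.142],[0,0,0.04,0,0,0],[0,0,0,0,0,0]]'
```

```text
time: 14.98
tool_pos: [486.1, -299.9, 23.4]
tcp_rot: [-3.141, 0.001, 0.001]
contact_force: [-0.5, -0.4, -0.3]
grip_width: 11.8
finger_force: 30.0
time: 15.35
tool_pos: [486.5, -301.3, 24.5]
tcp_rot: [3.141, -0.001, 0.001]
contact_force: [0.8, 0.8, -0.3]
grip_width: 33.8
finger_force: 0.0
time: 15.72
tool_pos: [486.2, -301.1, 150.6]
tcp_rot: [3.141, -0.001, 0.001]
contact_force: [1.2, -0.6, 0.0]
grip_width: 34.8
finger_force: 0.0
time: 16.35
tool_pos: [528.7, -11.2, 149.3]
tcp_rot: [3.141, -0.001, 0.0]
contact_force: [0.9, -0.3, 0.4]
grip_width: 34.8
finger_force: 0.0
time: 16.98
tool_pos: [570.9, 277.0, 149.2]
tcp_rot: [-3.142, -0.001, 0.001]
contact_force: [0.5, -1.2, -0.2]
grip_width: 50.3
finger_force: 0.0
time: 17.35
tool_pos: [568.5, 274.4, 65.8]
tcp_rot: [3.138, 0.006, -0.141]
contact_force: [0.2, -0.6, 0.2]
grip_width: 50.7
finger_force: 0.0
```

```bash
python3 -m crank '[[0,0,0.03,0,0,0],[0,0,0.024,0,0,0],[0,0,0.007,0,0,0],[0,0,0,0,0,0]]'; python3 -m crank '[[0,0,0,0,0,0],[0,0,0,0,0,0],[0,0,0,0,0,0],[0,0,0,0,0,0],[0,0,0,0,0,0]]' 0;  python3 -m crank '[[0,0,0,0,0,0],[0,0,-0.03,0,0,0],[0,0,-0.05,0,0,0],[0,0,-0.06,0,0,-0.142]]'; python3 -m crank '[[-0.0015,0.059,0,0,0,0],[-0.0015,0.059,0,0,0,0],[-0.0015,0.059,0,0,0,0],[-0.0015,0.059,0,0,0,0]]'; python3 -m crank '[[-0.0015,0.059,0,0,0,0],[-0.0015,0.059,0,0,0,0],[-0.0015,0.059,0,0,0,0],[0,0,0,0,0,0]]'
python3 - <<'E'
from h import *
w=cam("wrist")[0];s=cam("side")[0]
c=np.zeros((400,800,3),np.uint8);c[:250,:400]=cv2.resize(w,(400,250));c[:,400:]=cv2.resize(s[120:280,290:450],(400,400));cv2.imwrite("pics/c3.png",c)
E
```

```text
time: 17.85
tool_pos: [571.6, 275.2, 9.0]
tcp_rot: [-3.141, -0.001, -0.141]
contact_force: [0.9, 0.6, -0.0]
grip_width: 50.6
finger_force: 0.0
time: 18.48
tool_pos: [570.8, 275.1, 7.8]
tcp_rot: [3.142, -0.0, -0.141]
contact_force: [-0.6, -0.1, 0.8]
grip_width: 11.2
finger_force: 30.0
time: 18.98
tool_pos: [569.9, 274.8, 147.8]
tcp_rot: [3.141, 0.003, 0.004]
contact_force: [1.2, 0.8, -0.4]
grip_width: 11.6
finger_force: 30.0
time: 19.48
tool_pos: [564.6, 37.4, 147.7]
tcp_rot: [3.141, -0.0, 0.001]
contact_force: [0.5, -0.4, -0.5]
grip_width: 11.8
finger_force: 30.0
time: 19.98
tool_pos: [560.2, -142.1, 147.4]
tcp_rot: [3.141, -0.0, -0.005]
contact_force: [-0.2, 0.5, -1.2]
grip_width: 11.8
finger_force: 30.0
```

View pics/c3.png

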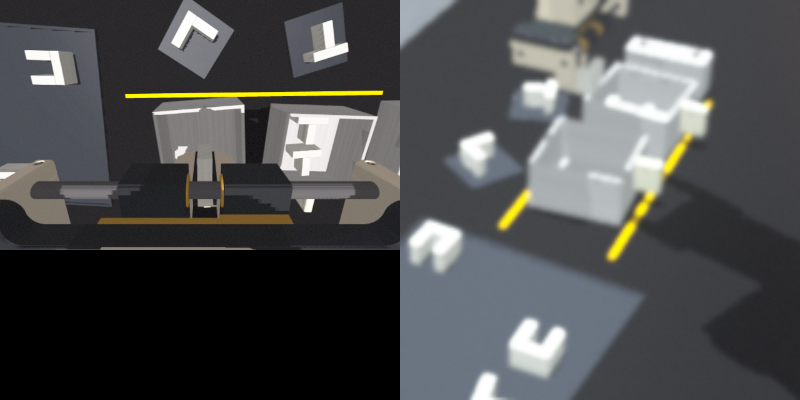

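Both tees are in the outer bin, the held angle is over the inner bin, and the bins haven't moved.

```bash
python3 -m crank '[[0.002,0,0.04,0,0,0],[0,0,0.045,0,0,0],[0,0,0.025,0,0,0],[0,0,0.014,0,0,0],[0,0,0,0,0,0]]'; python3 -m crank '[[0,0,0,0,0,0],[0,0,0,0,0,0],[0,0,0,0,0,0]]' 38; python3 -m crank '[[0,0,-0.03,0,0,0],[0,0,-0.05,0,0,0],[0,0,-0.045,0,0,0]]'; python3 -m crank '[[-0.0139,-0.0525,0,0,0,0],[-0.0139,-0.0525,0,0,0,0],[-0.0139,-0.0525,0,0,0,0],[-0.0139,-0.0525,0,0,0,0]]'; python3 -m crank '[[-0.0139,-0.0525,0,0,0,0],[-0.0139,-0.0525,0,0,0,0],[-0.0139,-0.0525,0,0,0,0],[-0.0139,-0.0525,0,0,0,0]]' 55; python3 -m crank '[[0,0,0.04,0,0,-0.168],[0,0,0.04,0,0,0],[0,0,0,0,0,0]]'
```

```text
time: 20.7
tool_pos: [562.4, -136.8, 23.2]
tcp_rot: [-3.141, 0.001, 0.002]
contact_force: [-0.5, 0.4, -0.6]
grip_width: 12.0
finger_force: 30.0
time: 21.08
tool_pos: [563.0, -138.1, 24.5]
tcp_rot: [3.141, -0.001, 0.001]
contact_force: [0.8, 0.1, 0.3]
grip_width: 33.9
finger_force: 0.0
time: 21.45
tool_pos: [562.6, -138.0, 150.6]
tcp_rot: [3.141, -0.001, 0.001]
contact_force: [0.6, -0.9, 0.3]
grip_width: 35.1
finger_force: 0.0
time: 21.95
tool_pos: [506.3, 73.5, 149.2]
tcp_rot: [-3.142, -0.001, 0.0]
contact_force: [0.7, 0.5, -0.5]
grip_width: 34.6
finger_force: 0.0
time: 22.45
tool_pos: [450.6, 283.7, 149.2]
tcp_rot: [-3.141, -0.001, 0.001]
contact_force: [-0.0, -0.5, -1.3]
grip_width: 50.6
finger_force: 0.0
time: 22.82
tool_pos: [449.1, 281.2, 66.7]
tcp_rot: [3.14, 0.006, 0.169]
contact_force: [0.2, 0.3, -0.4]
grip_width: 50.3
finger_force: 0.0
```

```bash
python3 -m crank '[[0,0,0.03,0,0,0],[0,0,0.024,0,0,0],[0,0,0.007,0,0,0],[0,0,0,0,0,0]]'; python3 -m crank '[[0,0,0,0,0,0],[0,0,0,0,0,0],[0,0,0,0,0,0],[0,0,0,0,0,0],[0,0,0,0,0,0]]' 0;  python3 -m crank '[[0,0,0,0,0,0],[0,0,-0.03,0,0,0],[0,0,-0.05,0,0,0],[0,0,-0.06,0,0,0.168]]'; python3 -m crank '[[0.006,0.053,0,0,0,0],[0.006,0.053,0,0,0,0],[0.006,0.053,0,0,0,0],[0.006,0.053,0,0,0,0]]'; python3 -m crank '[[0.006,0.053,0,0,0,0],[0.006,0.053,0,0,0,0],[0.006,0.053,0,0,0,0],[0.006,0.053,0,0,0,0],[0,0,0,0,0,0]]'
python3 - <<'E'
from h import *
w=cam("wrist")[0];s=cam("side")[0]
c=np.zeros((400,800,3),np.uint8);c[:250,:400]=cv2.resize(w,(400,250));c[:,400:]=cv2.resize(s[120:280,290:450],(400,400));cv2.imwrite("pics/c4.png",c)
E
```

```text
time: 23.32
tool_pos: [451.9, 282.1, 8.8]
tcp_rot: [-3.141, -0.001, 0.168]
contact_force: [0.0, -0.0, 0.4]
grip_width: 50.4
finger_force: 0.0
time: 23.95
tool_pos: [451.1, 282.0, 7.8]
tcp_rot: [3.142, -0.0, 0.169]
contact_force: [-0.3, -0.2, 1.1]
grip_width: 12.1
finger_force: 30.0
time: 24.45
tool_pos: [450.2, 281.6, 148.1]
tcp_rot: [3.14, 0.003, -0.003]
contact_force: [0.9, 0.3, -1.6]
grip_width: 11.7
finger_force: 30.0
time: 24.95
tool_pos: [475.0, 68.4, 147.6]
tcp_rot: [3.142, -0.0, 0.001]
contact_force: [0.3, -0.6, -0.3]
grip_width: 12.0
finger_force: 30.0
time: 25.58
tool_pos: [499.5, -145.3, 147.4]
tcp_rot: [3.141, -0.0, -0.004]
contact_force: [-0.5, 1.0, -1.6]
grip_width: 11.7
finger_force: 30.0
```

View pics/c4.png

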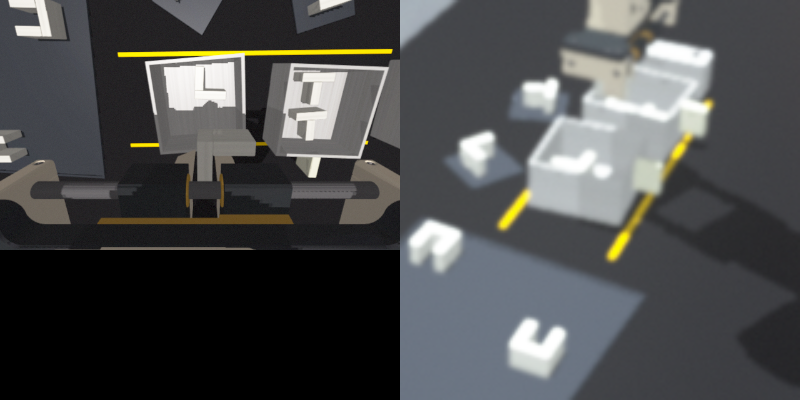

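The first angle is in the inner bin and both tees are still in the outer one. I'll lower the last angle, then re-measure from the earlier viewpoint.

```bash
python3 -m crank '[[0,-0.003,0.04,0,0,0],[0,0,0.045,0,0,0],[0,0,0.025,0,0,0],[0,0,0.014,0,0,0],[0,0,0,0,0,0]]'; python3 -m crank '[[0,0,0,0,0,0],[0,0,0,0,0,0],[0,0,0,0,0,0]]' 38; python3 -m crank '[[0,0,-0.03,0,0,0],[0,0,-0.05,0,0,0],[0,0,-0.06,0,0,0],[0,0.05,-0.03,0,0,0],[0,0.05,-0.03,0,0,0]]'; python3 -m crank '[[0,0.05,-0.03,0,0,0],[-0.02,0.05,-0.03,0,0,0],[0,0,0,0,0,0],[0,0,0,0,0,0]]'
python3 - <<'E'
from h import *
i,k,W=cam("wrist"); np.savez("w3.npz",i=i,k=k,W=W)
cv2.imwrite("pics/r3.png",rectify(i,k,W,(420,620),(-480,-80),65,2)); print(bot.get_obs()["tool_pos"])
E
```

```text
time: 26.3
tool_pos: [499.1, -138.0, 23.3]
tcp_rot: [-3.141, 0.001, 0.002]
contact_force: [0.7, -0.2, -0.4]
grip_width: 11.9
finger_force: 30.0
time: 26.68
tool_pos: [499.8, -139.2, 24.4]
tcp_rot: [3.141, -0.001, 0.001]
contact_force: [-0.1, 0.7, 0.1]
grip_width: 33.8
finger_force: 0.0
time: 27.3
tool_pos: [499.6, -239.8, 225.9]
tcp_rot: [3.14, -0.002, 0.002]
contact_force: [0.9, -0.6, 0.5]
grip_width: 34.7
finger_force: 0.0
time: 27.8
tool_pos: [479.2, -338.4, 283.3]
tcp_rot: [-3.141, 0.0, 0.0]
contact_force: [-0.0, 0.3, 0.6]
grip_width: 35.0
finger_force: 0.0
[ 479.456 -337.811  283.013]
```

View pics/r3.png

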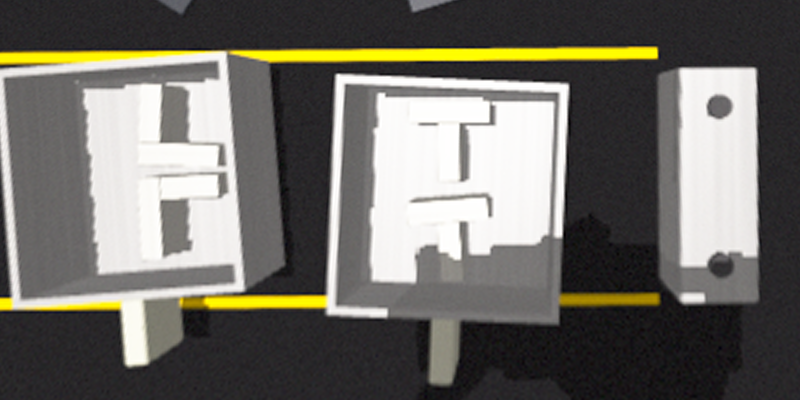

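All four pieces lie in the right bins and neither bin has moved; the outer handle is at (443,357) in this view. Next I grip that handle.

```bash
python3 -m crank '[[-0.038,-0.036,0.02,0,0,0],[0,0,0.06,0,0,0],[0,0,0.06,0,0,0],[0,0,0.05,0,0,0],[0,0,0,0,0,0]]' 55;  python3 -m crank '[[0,0,0.035,0,0,-0.008],[0,0,0.025,0,0,0],[0,0,0.011,0,0,0],[0,0,0,0,0,0]]'; python3 -m crank '[[0,0,0,0,0,0],[0,0,0,0,0,0],[0,0,0,0,0,0],[0,0,0,0,0,0],[0,0,0,0,0,0]]' 0; python3 -m crank '[[0,0,0,0,0,0],[0.001,0.008,0,0,0,0],[0.001,0.01,0,0,0,0],[0.001,0.01,0,0,0,0],[0.001,0.01,0,0,0,0]]'
```

```text
time: 28.48
tool_pos: [439.7, -299.6, 90.3]
tcp_rot: [-3.135, 0.007, 0.003]
contact_force: [-0.0, 0.3, 0.1]
grip_width: 50.8
finger_force: 0.0
time: 28.98
tool_pos: [442.1, -303.1, 23.7]
tcp_rot: [3.141, -0.001, 0.009]
contact_force: [0.1, 0.2, 0.5]
grip_width: 50.3
finger_force: 0.0
time: 29.6
tool_pos: [441.5, -303.0, 22.9]
tcp_rot: [3.141, -0.0, 0.009]
contact_force: [-0.7, 0.3, 1.6]
grip_width: 12.1
finger_force: 29.9
time: 30.22
tool_pos: [445.8, -340.3, 22.9]
tcp_rot: [-3.14, 0.001, 0.01]
contact_force: [0.2, 5.3, 5.0]
grip_width: 12.1
finger_force: 30.0
```

```bash
python3 -m crank '[[0,0.008,0,0,0,0],[0,0.006,0,0,0,0],[0,0.003,0,0,0,0],[0,0,0,0,0,0]]'; for n in 1; do python3 -m crank '[[0,0.002,0,0,0,0],[0,0,0,0,0,0]]';  python3 -m crank '[[0,0.002,0,0,0,0],[0,0,0,0,0,0]]'; fi; done 2>/dev/null; true
```

```text
bash: syntax error near unexpected token `fi'
bash: `python3 -m crank '[[0,0.008,0,0,0,0],[0,0.006,0,0,0,0],[0,0.003,0,0,0,0],[0,0,0,0,0,0]]'; for n in 1; do python3 -m crank '[[0,0.002,0,0,0,0],[0,0,0,0,0,0]]';  python3 -m crank '[[0,0.002,0,0,0,0],[0,0,0,0,0,0]]'; fi; done 2>/dev/null; true'
```

```bash
python3 -c "
from plant import bot
o=bot.get_obs();print(o['time'],o['tool_pos'],o['contact_force'],o['grip_width'])"
```

```text
30.225 [ 445.82926932 -340.32663384   22.86452379] [0.15303274 5.26058215 4.97715593] 12.110971403101477
```

That line had a shell typo, so nothing moved. Running it again.

```bash
python3 -m crank '[[0,0.008,0,0,0,0],[0,0.006,0,0,0,0],[0,0.003,0,0,0,0],[0,0,0,0,0,0]]'; python3 -m crank '[[0,0.002,0,0,0,0],[0,0,0,0,0,0]]';  python3 -m crank '[[0,0.002,0,0,0,0],[0,0,0,0,0,0]]'
```

```text
time: 30.72
tool_pos: [446.1, -357.9, 22.9]
tcp_rot: [-3.141, -0.0, 0.009]
contact_force: [0.2, 3.1, 5.6]
grip_width: 11.4
finger_force: 30.0
time: 30.98
tool_pos: [446.1, -359.5, 22.9]
tcp_rot: [-3.141, 0.0, 0.009]
contact_force: [0.9, 5.5, 6.0]
grip_width: 11.8
finger_force: 30.0
time: 31.22
tool_pos: [446.1, -361.5, 22.9]
tcp_rot: [-3.141, 0.0, 0.009]
contact_force: [-0.2, 5.3, 6.1]
grip_width: 11.8
finger_force: 30.0
```

```bash
python3 -m crank '[[0,0.0015,0,0,0,0],[0,0,0,0,0,0]]';  python3 -m crank '[[0,0.0015,0,0,0,0],[0,0,0,0,0,0]]'; python3 -m crank '[[0,0.001,0,0,0,0],[0,0,0,0,0,0]]'
```

```text
time: 31.48
tool_pos: [446.1, -362.5, 22.9]
tcp_rot: [-3.14, 0.0, 0.009]
contact_force: [-0.7, 7.1, 6.6]
grip_width: 11.5
finger_force: 30.0
time: 31.72
tool_pos: [446.0, -362.5, 22.9]
tcp_rot: [-3.138, 0.001, 0.009]
contact_force: [1.0, 12.2, 9.1]
grip_width: 11.6
finger_force: 30.0
time: 31.98
tool_pos: [445.8, -362.5, 22.8]
tcp_rot: [-3.136, 0.002, 0.01]
contact_force: [0.1, 17.1, 11.3]
grip_width: 11.8
finger_force: 30.1
```

```bash
python3 -m crank '[[0,-0.002,0,0,0,0],[0,0,0,0,0,0],[0,0,0,0,0,0],[0,0,0,0,0,0],[0,0,0,0,0,0]]' 55; python3 -m crank '[[0,0,-0.03,0,0,0],[0,0,-0.06,0,0,0],[0.002,-0.0535,0,0,0,0],[0.002,-0.0535,0,0,0,0],[0.002,-0.0535,0,0,0,0]]'; python3 -m crank '[[0.001,-0.0525,0,0,0,0],[0,0,0,0,0,0],[0,0,0,0,0,0]]'
python3 - <<'E'
from h import *
i,k,W=cam("wrist"); s=cam("side")[0]
c=np.zeros((400,800,3),np.uint8);c[:250,:400]=cv2.resize(i,(400,250));c[:,400:]=cv2.resize(s[120:280,290:450],(400,400));cv2.imwrite("pics/c5.png",c)
E
```

```text
time: 32.6
tool_pos: [446.0, -364.2, 22.7]
tcp_rot: [3.141, 0.0, 0.009]
contact_force: [0.3, -0.7, -0.0]
grip_width: 50.4
finger_force: 0.0
time: 33.22
tool_pos: [450.5, -202.1, 112.9]
tcp_rot: [3.141, -0.001, 0.008]
contact_force: [0.2, 0.5, -0.5]
grip_width: 50.3
finger_force: 0.0
time: 33.6
tool_pos: [451.6, -151.5, 113.0]
tcp_rot: [3.141, -0.001, 0.009]
contact_force: [-0.3, -0.2, -0.3]
grip_width: 50.4
finger_force: 0.0
```

View pics/c5.png

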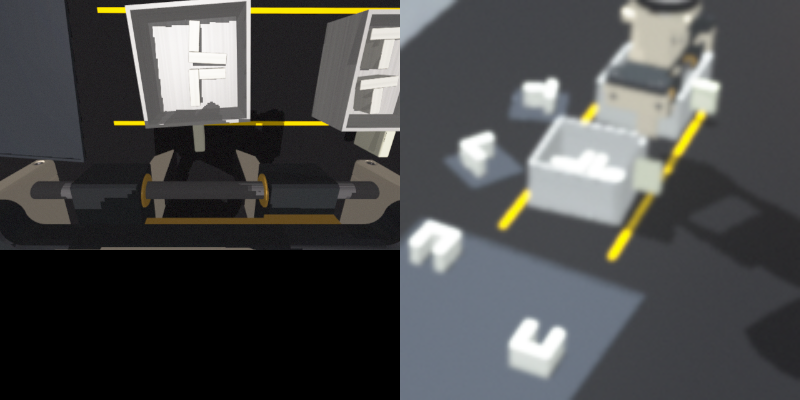

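The inner bin and its pieces are as before, with the handle at (198,137) between the fingers. Next I grip it and slide.

```bash
python3 -m crank '[[0,-0.004,0.04,0,0,0],[0,0,0.035,0,0,0],[0,0,0.015,0,0,0],[0,0,0,0,0,0]]'; python3 -m crank '[[0,0,0,0,0,0],[0,0,0,0,0,0],[0,0,0,0,0,0],[0,0,0,0,0,0],[0,0,0,0,0,0]]' 0; python3 -m crank '[[0,0,0,0,0,0],[-0.001,0.008,0,0,0,0],[-0.001,0.01,0,0,0,0],[-0.001,0.01,0,0,0,0],[-0.001,0.01,0,0,0,0]]'; python3 -m crank '[[-0.001,0.01,0,0,0,0],[0,0.01,0,0,0,0],[0,0.01,0,0,0,0],[0,0.01,0,0,0,0],[0,0,0,0,0,0]]'
```

```text
time: 34.2
tool_pos: [450.4, -147.8, 21.6]
tcp_rot: [-3.141, 0.002, 0.007]
contact_force: [0.4, -0.8, -0.5]
grip_width: 50.5
finger_force: 0.0
time: 34.83
tool_pos: [451.2, -146.5, 23.0]
tcp_rot: [-3.141, -0.0, 0.01]
contact_force: [-0.0, 3.9, 4.5]
grip_width: 12.5
finger_force: 29.1
time: 35.45
tool_pos: [447.6, -184.1, 23.0]
tcp_rot: [-3.141, -0.0, 0.01]
contact_force: [1.1, 7.4, 6.0]
grip_width: 12.6
finger_force: 29.3
time: 36.08
tool_pos: [447.0, -225.3, 23.1]
tcp_rot: [3.141, -0.0, 0.009]
contact_force: [-1.7, -0.1, 5.2]
grip_width: 12.7
finger_force: 29.0
```

```bash
python3 -m crank '[[0,0.008,0,0,0,0],[0,0.006,0,0,0,0],[0,0.003,0,0,0,0],[0,0,0,0,0,0]]'; python3 -m crank '[[0,0.0015,0,0,0,0],[0,0,0,0,0,0]]';  python3 -m crank '[[0,0.0015,0,0,0,0],[0,0,0,0,0,0]]'; python3 -m crank '[[0,0.001,0,0,0,0],[0,0,0,0,0,0]]'
```

```text
time: 36.58
tool_pos: [446.9, -241.2, 23.0]
tcp_rot: [-3.141, 0.0, 0.009]
contact_force: [-0.3, 6.1, 6.3]
grip_width: 12.6
finger_force: 29.4
time: 36.83
tool_pos: [446.8, -242.2, 23.0]
tcp_rot: [-3.14, 0.001, 0.01]
contact_force: [-0.4, 7.2, 7.5]
grip_width: 12.8
finger_force: 29.4
time: 37.08
tool_pos: [446.9, -243.7, 23.1]
tcp_rot: [-3.14, 0.001, 0.01]
contact_force: [-0.1, 7.3, 7.8]
grip_width: 12.7
finger_force: 29.4
time: 37.33
tool_pos: [446.9, -244.6, 23.0]
tcp_rot: [-3.14, 0.001, 0.01]
contact_force: [0.3, 7.7, 7.9]
grip_width: 12.7
finger_force: 29.4
```

```bash
python3 -m crank '[[0,0.001,0,0,0,0],[0,0,0,0,0,0]]';  python3 -m crank '[[0,0.001,0,0,0,0],[0,0,0,0,0,0]]'
python3 - <<'E'
from h import *
i,k,W=cam("wrist"); t,kt,Wt=cam("top"); np.savez("w4.npz",i=i,k=k,W=W)
c=np.zeros((600,800,3),np.uint8)
c[:320]=rectify(i,k,W,(440,600),(-470,-70),65,2)[:320]
c[320:600,:800]=rectify(t,kt,Wt,(440,600),(-470,-70),65,2)[:280]
cv2.imwrite("pics/r4.png",c)
E
```

```text
time: 37.58
tool_pos: [446.9, -245.6, 23.0]
tcp_rot: [-3.14, 0.001, 0.01]
contact_force: [0.5, 6.7, 8.8]
grip_width: 12.8
finger_force: 29.4
time: 37.83
tool_pos: [446.9, -246.6, 23.0]
tcp_rot: [-3.14, 0.001, 0.01]
contact_force: [0.7, 8.5, 7.6]
grip_width: 12.7
finger_force: 29.4
```

View pics/r4.png

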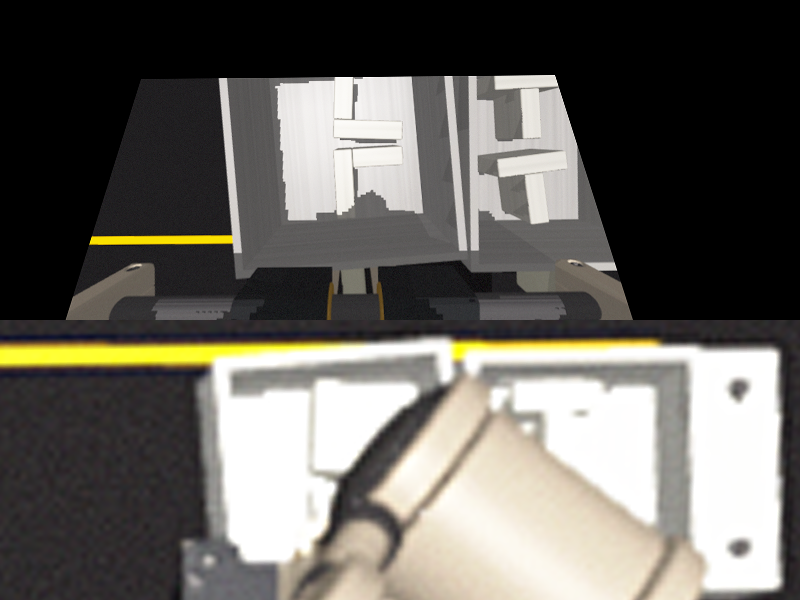

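The inner bin's near corner touches at about (465,255), but the bin is still yawed about 0.07 rad, with a wedge gap at the far end at about (458,80). I'll turn it in the grip to square it.

```bash
python3 -m crank '[[0,-0.002,0,0,0,0],[0.002,0,0,0,0,0.035],[0.002,0,0,0,0,0.03],[0,0,0,0,0,0],[0,0,0,0,0,0]]';  python3 -m crank '[[0,0.001,0,0,0,0],[0,0,0,0,0,0]]'
python3 - <<'E'
from h import *
i,k,W=cam("wrist"); t,kt,Wt=cam("top")
c=np.zeros((600,800,3),np.uint8)
c[:320]=rectify(i,k,W,(440,600),(-470,-70),65,2)[:320]
c[320:600,:800]=rectify(t,kt,Wt,(440,600),(-470,-70),65,2)[:280]
cv2.imwrite("pics/r5.png",c)
E
```

```text
time: 38.55
tool_pos: [450.4, -245.3, 23.0]
tcp_rot: [-3.141, 0.001, -0.056]
contact_force: [-2.0, 4.0, 8.4]
grip_width: 13.1
finger_force: 29.4
time: 38.8
tool_pos: [450.4, -245.4, 23.0]
tcp_rot: [-3.139, 0.002, -0.056]
contact_force: [-1.6, 8.5, 9.2]
grip_width: 12.6
finger_force: 29.5
```

View pics/r5.png

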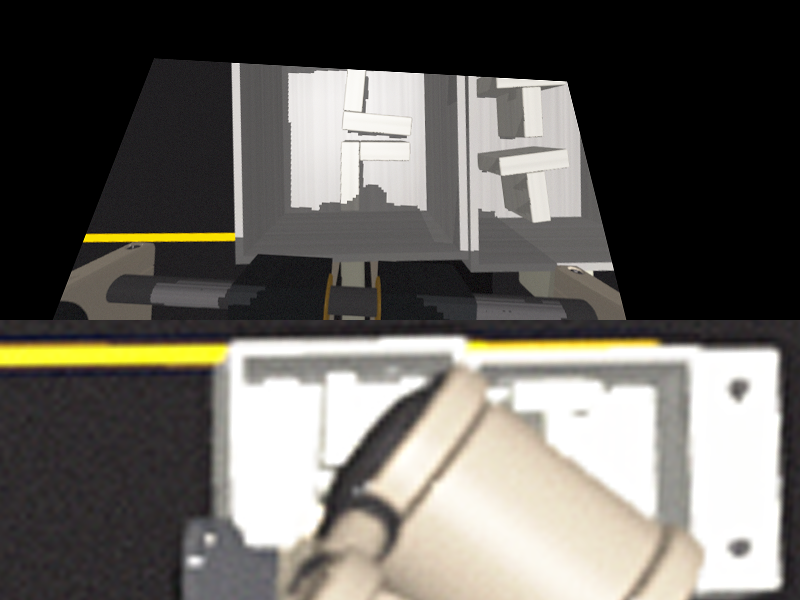

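The bins are now square and touching along their walls at about (467,75–255). A light press, then release and withdraw.

```bash
python3 -m crank '[[0,0.001,0,0,0,0],[0,0,0,0,0,0]]'; python3 -m crank '[[0,0.001,0,0,0,0],[0,0,0,0,0,0]]';python3 -m crank '[[0,-0.001,0,0,0,0],[0,0,0,0,0,0],[0,0,0,0,0,0],[0,0,0,0,0,0],[0,0,0,0,0,0]]' 55; python3 -m crank '[[0,0,-0.03,0,0,0],[0,0,-0.06,0,0,0],[0,-0.02,-0.058,0,0,-0.03],[0,0,-0.06,0,0,-0.026],[0,0,-0.06,0,0,0]]'; python3 -m crank '[[0.03,0,0,0,0,0],[0,0,0,0,0,0],[0,0,0,0,0,0]]'
python3 - <<'E'
from h import *
i,k,W=cam("wrist"); t,kt,Wt=cam("top"); print(bot.get_obs()["tool_pos"])
c=np.zeros((600,800,3),np.uint8)
c[:360]=rectify(i,k,W,(430,610),(-470,-70),65,2)[:360]
c[360:600,:600]=cv2.resize(t[130:260,175:500],(600,240))
cv2.imwrite("pics/r6.png",c)
E
```

```text
time: 39.15
tool_pos: [450.5, -246.4, 23.0]
tcp_rot: [-3.14, 0.001, -0.056]
contact_force: [-0.5, 9.2, 9.2]
grip_width: 12.7
finger_force: 29.6
time: 39.4
tool_pos: [450.5, -246.7, 23.0]
tcp_rot: [-3.138, 0.001, -0.056]
contact_force: [1.1, 11.5, 10.0]
grip_width: 12.8
finger_force: 29.6
time: 40.02
tool_pos: [450.8, -248.1, 22.6]
tcp_rot: [3.142, 0.0, -0.056]
contact_force: [-0.1, -0.1, 0.5]
grip_width: 50.1
finger_force: 0.0
time: 40.65
tool_pos: [451.7, -227.6, 292.9]
tcp_rot: [3.141, -0.0, 0.0]
contact_force: [0.5, -0.8, -0.4]
grip_width: 50.1
finger_force: 0.0
time: 41.02
tool_pos: [481.3, -227.8, 289.9]
tcp_rot: [-3.141, 0.002, -0.0]
contact_force: [-0.9, -0.3, 0.1]
grip_width: 50.5
finger_force: 0.0
[ 481.25  -227.891  290.038]
```

View pics/r6.png

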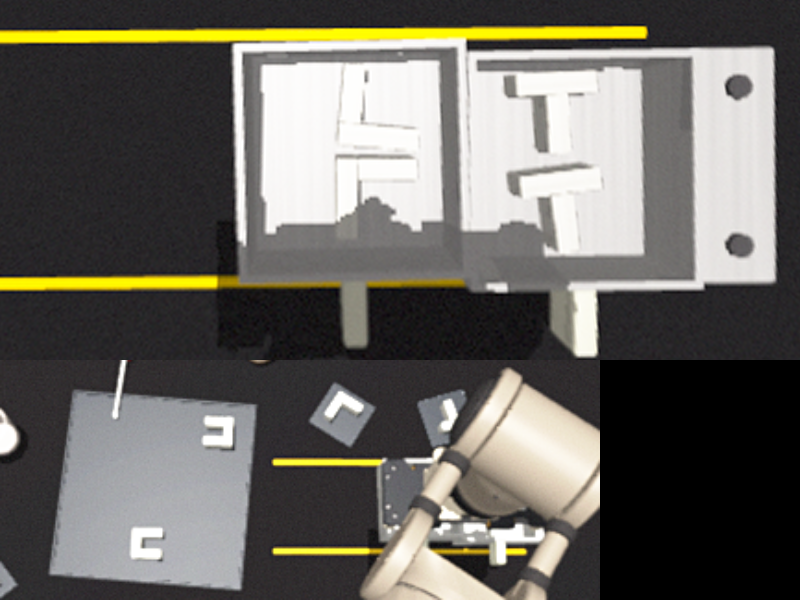

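The final view shows the outer bin against the stop, the inner bin against the outer one (seam at about col 467, gap 2 mm or less), and yaw within about 0.02 rad. All pieces are in the right bins and both channels are still in the tray. Handing in.

```bash
python3 -c "
from plant import bot
print(bot.close_job())"
```

```text
the job is handed in; nothing more can be done
None
```

I handed the job in: both tees are in the outer bin, both angles are in the inner bin and the two channels are still in the tray; the row is closed against the end stop (last view: gap between bins 2 mm or less, yaw within about 0.02 rad); the hand-in returned no verdict.

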